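# Wedge the narrow housing flush in a two-station pressing fixture

## Robot

A 7-joint arm with a two-finger parallel gripper is mounted at the origin on a cart in front of the work surface, level with it; the furniture and walls round the work are solid. World frame = base frame: x ahead of the robot, y to its left, z up, the work surface at z = 0. Lengths are in mm, angles in rad, forces in N, time in s.
With the tool pointing down it reaches from about 350 to 900 mm from the base axis. Payload 8.1 kg.
Tool frame: the origin (TCP) lies on the centre line of the jaws, within the pads' length; the fingertips stand 8 mm ahead of it and the grasp point (between the pads) lies 11 mm behind it; x points along the fingers, y is the direction in which the jaws open and shut, and the axes are right-handed (so a half turn about x gives the same grasp; the last joint's range is limited). The gripper opens to 92 mm and grips with 3 to 60 N. Pads are 19 mm wide; open, the fingers measure 130 mm over their backs; the gripper's body (75 mm by 190 mm) begins 47 mm behind the grasp point.
Start: joints at [1.106, 0.434, 0.025, 1.573, -0.012, 1.134, -0.075], TCP at [221.201, -584.561, 234.742] pointing down, gripper open.
Joint ranges: [-2.62, 2.62], [-0.44, 2.09], [-1.27, 1.32], [0.08, 2.57], [-1.32, 4.46], [0.12, 2], [-2.74, 2.74]. Speed limits (rad/s): [2.22, 2.22, 3.01, 3.01, 3.14, 3.14, 3.14].

## Interface

Orientations are given as a unit quaternion [w, x, y, z].
In Python, from workcell import env gives the robot as it stands.
- The arm moves only by the tool arm_command, never from a script. Its argument "series" is a list of rows, each an object with "delta_pos": the shift along the tool's x, y, z in mm, a list of three; "turn": the turn about the tool's x in rad; "fingers": the finger opening in mm, from 0 to 91.8. A call has 1 to 20 rows; each row is the pose to reach, as a shift and turn from the pose commanded when the call began, along the tool's axes at that moment; what a row does not reach only later rows make up. A row lasts 1/12 s, in which the tool goes at most 41.7 mm and 7.16 degrees, less where a joint would pass 70% of its speed; a pose out of reach is approached as far as the arm can. A call with a gripper value outside its range is refused whole. The fingers move at their own pace and stop on an object; "force" is the grip in N (left out, the last holds). Time passes only in rows, so rows that repeat a pose let the fingers close. It gives the time, the measured TCP pose, the force and the opening at its end, in the units of the state.
- env.get_state(): the state, without advancing time (a new reading comes with each control period).
- env.camera(name): name is "scene" or "top" or "wrist"; returns a dict with "frame" (480x640x3 uint8, blue, green, red), "fx", "fy", "cx", "cy" (pixels), "xyz" and "rotation" of the camera in the world; the wrist camera has in their place "hand_eye" (4x4, takes a point from camera to tool coordinates, whose origin is the TCP and whose axes are the tool frame's). Camera axes: x right, y down, z forward; pixel columns grow to the right and rows downward; lengths in mm; the calibration is good to about 2 mm. A picture is of the moment at which its call begins: read the wrist's pose just before it. There is no depth.
- env.finish_job(): hands the job in, once; it reports no verdict.
The state is a dict: "clock": time; "joint_pos": joint angles; "dq": joint speeds; "effort": joint torques, N m; "position": TCP position; "orientation": TCP orientation; "contact_force": force on the tool from outside, world axes, zero at the start; "ft_torque": the same for the moment, N m; "grip_width": finger opening in mm.
Only numpy, scipy, OpenCV 4.12 (cv2) and the standard library are available. Lean on these libraries where they do the work, as an engineer would, in place of code of your own. Each camera call takes 0.05 s, during which the arm holds its last target. There are 200 camera calls.

## Task

Two flanged bearing housings lie loose in the two bays of the pressing fixture; get the narrower one ready for its bush. Bring it square into its bay's corner, flush against the straight bar on its left and against the back stop, then slide the wooden wedge, thin end first and flat on the bed, into the gap on its right, the only gap wide enough for it, until you feel it seat tight between housing and slanted bar. Finish holding the wedge with a firm push towards the back stop, so that the housing stays pressed hard against its bar; do not let go, and leave the wide housing and the other things on the bench where they are.

Things in the scene. Friction and masses are not known exactly. Their poses are not given: they have to be found in the camera images.
- fixture: Steel fixture screwed down; bed 115 x 212 mm, top 10 mm above the bench, x from -50 to +65 mm. Origin under the bed; x along the bays from open front to back stop, y left. Bars stand to 26 mm above the bench: back stop (face at x = 49 mm), left, middle and right bar (front ends x = -42 mm). Each bay: straight face on its left, slanted on its right; 64 mm wide at the stop, 1 in 8 wider forward.
- left_corner (a point): Corner of the left bay on the bed: where the straight face of the left bar (y = 80 mm in the fixture) meets the back stop. Axes as the fixture.
- right_corner (a point): Corner of the right bay on the bed: where the straight right face of the middle bar (y = -8 mm in the fixture) meets the back stop. Axes as the fixture.
- left_bar: Left bar; its right face is the straight face of the left bay. Origin and axes as the fixture.
- middle_bar: Middle bar; its left face is the slanted face of the left bay, its right face the straight face of the right bay. Origin and axes as the fixture.
- right_bar: Right bar; its left face is the slanted face of the right bay. Origin and axes as the fixture.
- narrow_housing: Narrower housing, loose, slides easily, 0.3 kg: flange 80 (x) x 50 (y) x 12 mm with a round hub in the middle, 40 mm across, rising 25 mm above the flange, bore 29 mm. Origin: centre of underside. It lies in either bay, some 7 mm off the straight bar and 5 to 15 mm short of the stop. Once in its corner the gap on its right is 14 mm at the stop, 24 mm at its front edge.
- wide_housing: The wider housing, in the other bay: as the narrow one but 62 mm wide. The gap beside it is too narrow for the wedge. To be left alone.
- wedge: Loose beech wedge, 0.12 kg, blade waxed (slides easily), on the bench right of the fixture. Origin under the head's centre, x to the tip. Upright head 24 (x) x 26 (y) x 42 mm high, gripped across y. Blade 15 mm high, tip at x = 96 mm; left face straight at y = +13.3 mm, right face slants 1 in 8: y = -2.7 mm at the tip (16 mm thick), -13.3 mm at the head.
- wedge_tip (a point): Lower end of the wedge's straight left face at its tip (x = 96, y = 13.3, z = 0 mm on the wedge). Seated with the housing in its corner, it is 50 mm from the straight bar face and about 16 mm from the back stop, and the head is just in front of the fixture.
- bush_tin: Tin of bushes behind the fixture, 74 mm across, 54 mm high. Bystander.
- bush_a: Steel bush lying right of the fixture's rear, 28 mm across, 16 mm high. Bystander.
- bush_b: A second such bush behind it. Bystander.
- spare_punch: Steel punch standing behind the fixture, 40 mm across, 64 mm high. Bystander.
- tape_roll: Roll of masking tape lying at the bench's front edge, 104 mm across, 25 mm high. Bystander.
Mind the look-alikes: they are no part of the job. Leave any green look-alike of the narrow_housing alone.

How it is judged (in metres and radians):
At the end, for the whole second after the job is handed in: Narrow housing flat in its corner: within 2 mm of the stop, 1.8 mm of the straight bar, 0.03 rad square. Wedge flat on the bed, tip within 36 mm of the stop, at rest; at least 3 N between housing and straight bar, wedge and housing, wedge and slanted bar, and fingers and wedge (((x of narrow_housing in the frame of left_corner above -0.042 m and y of narrow_housing in the frame of left_corner between -0.0268 and -0.023 m and z of narrow_housing in the frame of left_corner below 0.003 m and x of wedge_tip in the frame of left_corner above -0.036 m and z of wedge in the frame of left_corner below 0.004 m and contact force between narrow_housing and left_bar above 3 N and contact force between wedge and narrow_housing above 3 N and contact force between wedge and middle_bar above 3 N) or (x of narrow_housing in the frame of right_corner above -0.042 m and y of narrow_housing in the frame of right_corner between -0.0268 and -0.023 m and z of narrow_housing in the frame of right_corner below 0.003 m and x of wedge_tip in the frame of right_corner above -0.036 m and z of wedge in the frame of right_corner below 0.004 m and contact force between narrow_housing and middle_bar above 3 N and contact force between wedge and narrow_housing above 3 N and contact force between wedge and right_bar above 3 N)) and angle between the x axis of narrow_housing and the x axis of fixture, either way round below 0.03 rad and contact force between the fingers and wedge above 3 N and linear speed of wedge below 0.02 m/s); the arm keeps its last pose, push and grip.
It fails at once if the wide housing is shifted by more than 6 mm (distance of wide_housing from where it was at the start of the episode above 0.006 m).
It fails at once if a bystander (tin, bush, punch, tape) is shifted by more than 20 mm (distance of any of bush_tin, bush_a, bush_b, spare_punch, tape_roll from where it was at the start of the episode above 0.02 m).
It also fails if it takes over 51 s, if anything falls off the work surface, if the arm or the gripper's body presses on something with over 40 N, if the wrist force passes 120 N, or if a joint passes its speed limit or range.

## Working session

There is one attempt and no reset: what is moved stays moved. The work goes in short steps, Python scripts to look and compute and a tool call to move; the robot and the scene stay as the last step left them, time stands still between calls to the robot, and variables do not carry over. Pictures are saved under pics/ and viewed, about 8 in all and at most 12, crops included, and the job is handed in when it is done.

Besides the shell and the picture viewer there is one more tool, called after "Emit:" as name([rows], argument=value, ...), one row to a line, values as JSON. arm_command: Moves the arm, as the interface text tells. Its arguments: {"type":"object","properties":{"series":{"type":"array"},"force":{"type":"number"}},"required":["series"]}

```bash
mkdir -p pics; ls
cat > h.py <<'E'
import numpy as np, cv2
from workcell import env
from scipy.spatial.transform import Rotation as R
def shot(n,f):
    c=env.camera(n); cv2.imwrite(f,c["frame"]); np.save(f+'.npy',{k:v for k,v in c.items() if k!="frame"},allow_pickle=True); return c
def Rq(q): return R.from_quat([q[1],q[2],q[3],q[0]]).as_matrix()
E
python3 - <<'E'
from h import *
s=env.get_state(); print(s)
for n in ("scene","top"):
    c=shot(n,f"pics/{n}0.png"); print({k:v for k,v in c.items() if k!="frame"})
E
```

```text
pics
{'clock': 0.0, 'joint_pos': array([ 1.1063791 ,  0.43522875,  0.02495889,  1.57412754, -0.01156541,
        1.13399487, -0.07510627]), 'dq': array([ 0.00121714,  0.00047872,  0.00032796, -0.00035796, -0.00139429,
        0.00056161, -0.00091163]), 'effort': array([ 1.78218143e-04, -6.67835069e+01,  9.85025950e-01, -3.14449954e+01,
       -6.04550494e-02,  4.29715379e-02,  1.74291104e-04]), 'position': array([ 220.994555  , -584.07391791,  233.92946046]), 'orientation': array([-0.12666069, -0.69540836, -0.12775533,  0.69573188]), 'contact_force': array([-0.18621261,  1.44804868, -0.13827073]), 'ft_torque': array([-0.03829514,  0.0254569 ,  0.06451495]), 'grip_width': 91.50026302769004}
{'fx': 533.3940442581222, 'fy': 533.3940442581222, 'cx': 321.60752463518355, 'cy': 241.36808842042677, 'xyz': array([ -3.3268081 , 684.6173133 , 798.30982186]), 'rotation': array([ 0.14800467, -0.276192  ,  0.85264443, -0.41810294])}
{'fx': 476.9180943289661, 'fy': 476.9180943289661, 'cx': 314.56096479332774, 'cy': 228.64248307466733, 'xyz': array([474.57589202, -75.06693921, 970.98070749]), 'rotation': array([ 0.03462159, -0.69718457,  0.71489932, -0.04066915])}
```

View pics/top0.png

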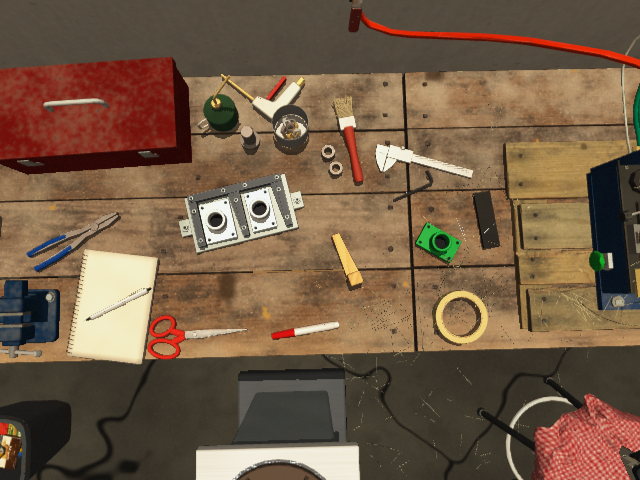

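View pics/scene0.png

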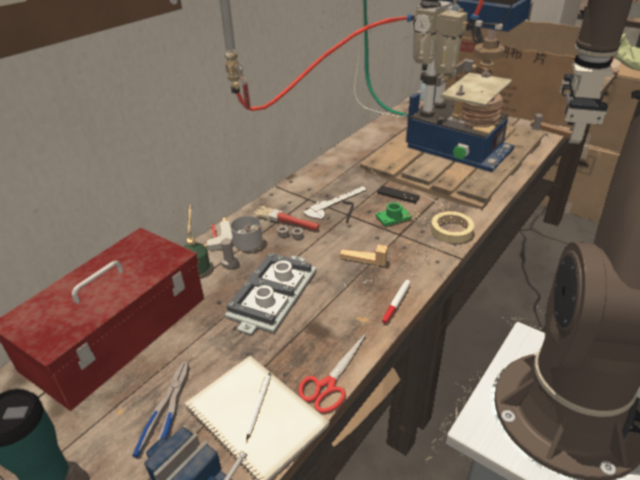

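The top picture shows white housings in the fixture at (216,221) in the left bay and (259,209) in the right bay. The wedge's head is at (354,282) with its tip at (337,235). The green housing at (439,241) is a look-alike. I'll take a close crop to find the narrower one.

Run:
```python
import cv2
a=cv2.imread('pics/top0.png')[165:260,175:305]
cv2.imwrite('pics/c1.png',cv2.resize(a,None,fx=6,fy=6,interpolation=cv2.INTER_CUBIC))
```

```text
(no output)
```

View pics/c1.png

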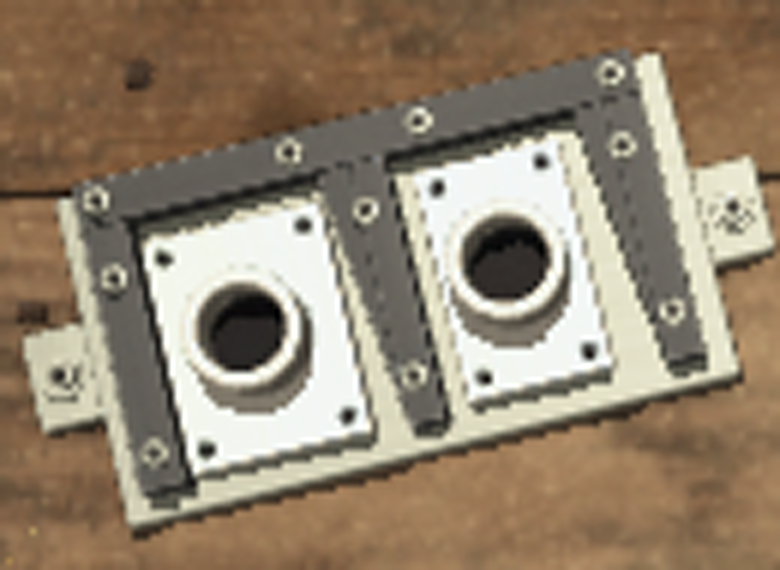

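The crop shows the narrow housing in the right bay. Its hub is at crop (507,255), about full-image (259,207), and there is a broad gap on its right. The wide housing fills the left bay. I'll compute poses from the corners.

```bash
cat >> h.py <<'E'
from scipy.optimize import least_squares
def ray(c,pix,z):  # fixed camera pixels -> world on plane z
    M=Rq(c["rotation"]); p=np.atleast_2d(np.array(pix,float))
    d=np.c_[(p[:,0]-c["cx"])/c["fx"],(p[:,1]-c["cy"])/c["fy"],np.ones(len(p))]@M.T
    return c["xyz"]+d*((z-c["xyz"][2])/d[:,2])[:,None]
def fit2(loc,w):  # rigid 2D
    loc=np.array(loc,float);w=np.array(w)[:,:2]
    a,b=loc.mean(0),w.mean(0);H=(loc-a).T@(w-b)
    y=np.arctan2(H[0,1]-H[1,0],H[0,0]+H[1,1]);r=np.array([[np.cos(y),-np.sin(y)],[np.sin(y),np.cos(y)]])
    t=b-r@a; return t,y,w-(loc@r.T+t)
def tool():
    s=env.get_state();M=Rq(s["orientation"]);return s,M
E
python3 - <<'E'
from h import *
c=np.load('pics/top0.png.npy',allow_pickle=True).item()
f=lambda P:[(175+(x+.5)/6-.5,165+(y+.5)/6-.5) for x,y in P]
w=ray(c,f([(132,528),(740,376),(658,55),(62,200)]),10)
t,y,e=fit2([(-50,106),(-50,-106),(65,-106),(65,106)],w);print('fix',t,y,e)
w=ray(c,f([(414,176),(566,133),(612,366),(472,400)]),22)
th,yh,e=fit2([(40,25),(40,-25),(-40,-25),(-40,25)],w);print('hous',th,yh,e)
print('hub',ray(c,f([(510,252)]),47))
r=np.array([[np.cos(y),-np.sin(y)],[np.sin(y),np.cos(y)]])
print('hous in fix',r.T@(th-t)-[49,-8],yh-y, 'want -40,-25')
print('target',t+r@[9,-33])
h=ray(c,[(354,280),(337,235)],42);print('wedge',h[0],ray(c,[(337,235)],15))
s,M=tool();print(M)
print(env.camera('wrist')['hand_eye'])
E
```

```text
fix [606.22174774  62.20835393] 0.2200626831746529 [[ 0.37039763 -0.79361475]
 [ 0.33113925  1.19101651]
 [-0.84723688  1.6994101 ]
 [ 0.1457     -2.09681186]]
hous [617.69497451  22.90219178] 0.2157929584610378 [[-1.59559086  0.79357288]
 [ 1.12970963 -1.58192849]
 [ 0.00266159  1.42499551]
 [ 0.46321964 -0.63663989]]
hub [[619.32433689  22.18974171  47.        ]]
hous in fix [-46.38363761 -32.86274542] -0.004269724713615114 want -40,-25
target [622.20829789  31.96880674]
wedge [ 471.86004262 -158.14933734   42.        ] [[ 562.70498248 -129.40732361   15.        ]]
[[-5.91675235e-04  3.53913467e-01 -9.35277984e-01]
 [ 1.27475643e-03 -9.35277121e-01 -3.53913947e-01]
 [-9.99999012e-01 -1.40165374e-03  1.02226844e-04]]
[[ 3.73542470e-07 -2.42076386e-01  9.70257194e-01 -1.50571930e+02]
 [ 9.99999986e-01 -1.60587654e-04 -4.04511521e-05  5.26650690e-01]
 [ 1.65603595e-04  9.70257181e-01  2.42076383e-01 -6.45293816e+01]
 [ 0.00000000e+00  0.00000000e+00  0.00000000e+00  1.00000000e+00]]
```

Emit:
arm_command([
  {"delta_pos": [0,-213,-293],"turn": 0.07,"fingers": 91},
  {"delta_pos": [0,-213,-293],"turn": 0.07,"fingers": 91},
  {"delta_pos": [0,-213,-293],"turn": 0.07,"fingers": 91},
  {"delta_pos": [0,-213,-293],"turn": 0.07,"fingers": 91},
  {"delta_pos": [0,-213,-293],"turn": 0.07,"fingers": 91},
  {"delta_pos": [0,-213,-293],"turn": 0.07,"fingers": 91},
  {"delta_pos": [0,-213,-293],"turn": 0.07,"fingers": 91},
  {"delta_pos": [0,-213,-293],"turn": 0.07,"fingers": 91},
  {"delta_pos": [50,-426,-586],"turn": 0.142,"fingers": 91},
  {"delta_pos": [50,-426,-586],"turn": 0.142,"fingers": 91},
  {"delta_pos": [50,-426,-586],"turn": 0.142,"fingers": 91},
  {"delta_pos": [50,-426,-586],"turn": 0.142,"fingers": 91},
  {"delta_pos": [50,-426,-586],"turn": 0.142,"fingers": 91},
  {"delta_pos": [50,-426,-586],"turn": 0.142,"fingers": 91},
  {"delta_pos": [50,-426,-586],"turn": 0.142,"fingers": 91},
  {"delta_pos": [50,-426,-586],"turn": 0.142,"fingers": 91},
  {"delta_pos": [50,-426,-586],"turn": 0.142,"fingers": 91},
  {"delta_pos": [50,-426,-586],"turn": 0.142,"fingers": 91},
  {"delta_pos": [50,-426,-586],"turn": 0.142,"fingers": 91},
  {"delta_pos": [50,-426,-586],"turn": 0.142,"fingers": 91},
])

```text
clock: 1.82
position: [618.4, 22.6, 183.9]
orientation: [-0.078, -0.702, -0.079, 0.703]
contact_force: [-0.5, -0.4, 0.6]
grip_width: 90.9
```

```bash
cat >> h.py <<'E'
def wshot(f):
    s,M=tool(); c=env.camera('wrist'); cv2.imwrite(f,c["frame"])
    T=np.eye(4);T[:3,:3]=M;T[:3,3]=s["position"];T=T@c["hand_eye"]
    d={k:c[k] for k in("fx","fy","cx","cy")}; d["T"]=T; np.save(f+'.npy',d,allow_pickle=True); return d
def wray(d,pix,z):
    p=np.atleast_2d(np.array(pix,float));v=np.c_[(p[:,0]-d["cx"])/d["fx"],(p[:,1]-d["cy"])/d["fy"],np.ones(len(p))]@d["T"][:3,:3].T
    o=d["T"][:3,3]; return o+v*((z-o[2])/v[:,2])[:,None]
E
python3 - <<'E'
from h import *
s,M=tool();print(s["clock"],s["position"],M,s["contact_force"]);wshot('pics/w1.png')
E
```

```text
1.8167 [618.42843368  22.60126341 183.87455438] [[-1.37421707e-03  2.20425382e-01 -9.75402872e-01]
 [ 1.56471180e-04 -9.75403734e-01 -2.20425797e-01]
 [-9.99999044e-01 -4.55535331e-04  1.30592624e-03]] [-0.51383569 -0.35792773  0.61537386]
```

View pics/w1.png

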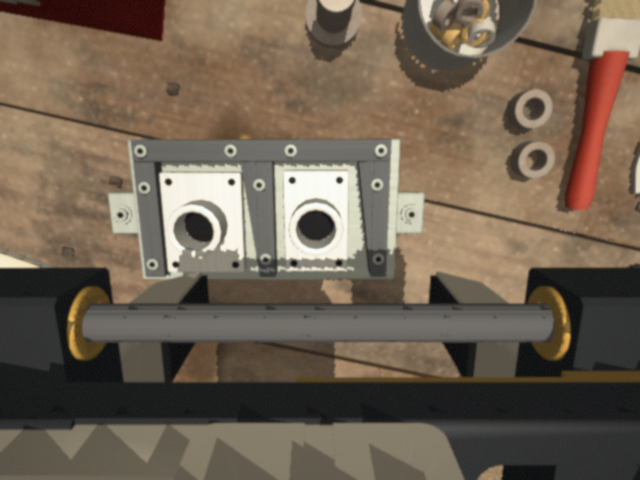

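The wrist view shows the narrow hub ring at about (316,226), its flange back corners at (285,171) and (349,170), the stop's face at row ~163, and the middle bar's right face at column ~275.

Run:
```python
from h import *
d=np.load('pics/w1.png.npy',allow_pickle=True).item()
print('hub',wray(d,[(316,226)],47))
w=wray(d,[(285,171),(349,170),(350,265),(284,267)],22)
th,yh,e=fit2([(40,25),(40,-25),(-40,-25),(-40,25)],w);print('hous',th,yh,e)
w=wray(d,[(129,140),(399,140),(394,277),(146,278)],[26,10,10,10]);print(w)
t,y,e=fit2([(65,106),(65,-106),(-50,-106),(-50,106)],w);print('fix',t,y,e)
a=cv2.imread('pics/w1.png')[130:290,110:430];cv2.imwrite('pics/w1c.png',cv2.resize(a,None,fx=2.5,fy=2.5,interpolation=cv2.INTER_CUBIC))
```

```text
hub [[618.90253168  23.96528425  47.        ]]
hous [618.5624714   23.26337944] 0.2285402562114003 [[-1.95883526 -1.52406626]
 [-1.87460989  0.05646417]
 [ 2.91490088 -0.56723685]
 [ 0.91854428  2.03483894]]
[[647.16837096 171.25023425  26.        ]
 [691.33005822 -25.26175863  10.        ]
 [582.46429823 -51.05299892  10.        ]
 [535.67612467 151.88933497  10.        ]]
fix [606.83864499  60.07771805] 0.218874707621339 [[-0.10361085 -6.41211406]
 [-1.97376241  4.0180826 ]
 [ 1.41685401  3.19694356]
 [ 0.66051926 -0.8029121 ]]
```

Emit:
arm_command([
  {"delta_pos": [0,0,0],"turn": 0,"fingers": 60},
  {"delta_pos": [40,0,0],"turn": 0,"fingers": 60},
  {"delta_pos": [75,0,0],"turn": 0,"fingers": 60},
  {"delta_pos": [95,0,0],"turn": 0,"fingers": 60},
  {"delta_pos": [110,0,0],"turn": 0,"fingers": 60},
  {"delta_pos": [125,0,0],"turn": 0,"fingers": 60},
  {"delta_pos": [135,0,0],"turn": 0,"fingers": 60},
  {"delta_pos": [143,0,0],"turn": 0,"fingers": 60},
  {"delta_pos": [147,0,0],"turn": 0,"fingers": 60},
  {"delta_pos": [147,0,0],"turn": 0,"fingers": 60},
  {"delta_pos": [147,0,0],"turn": 0,"fingers": 30},
  {"delta_pos": [147,0,0],"turn": 0,"fingers": 30},
  {"delta_pos": [147,0,0],"turn": 0,"fingers": 30},
  {"delta_pos": [147,0,0],"turn": 0,"fingers": 30},
  {"delta_pos": [147,0,0],"turn": 0,"fingers": 30},
  {"delta_pos": [147,0,0],"turn": 0,"fingers": 30},
  {"delta_pos": [147,0,0],"turn": 0,"fingers": 30},
  {"delta_pos": [147,0,0],"turn": 0,"fingers": 30},
], force=20)

```text
clock: 3.37
position: [619.0, 21.7, 38.5]
orientation: [0.078, 0.703, 0.078, -0.702]
contact_force: [-1.2, 0.5, 6.2]
grip_width: 39.6
```

Emit:
arm_command([
  {"delta_pos": [-1.5,-1.5,-1],"turn": 0,"fingers": 30},
  {"delta_pos": [-1.5,-3,-3],"turn": 0,"fingers": 30},
  {"delta_pos": [-1.5,-4.5,-4],"turn": 0,"fingers": 30},
  {"delta_pos": [-1.5,-6,-5],"turn": 0,"fingers": 30},
  {"delta_pos": [-1.5,-6,-5],"turn": 0,"fingers": 30},
  {"delta_pos": [-1.5,-6,-5],"turn": 0,"fingers": 30},
])

```text
clock: 3.87
position: [621.9, 28.3, 38.9]
orientation: [-0.078, -0.703, -0.078, 0.703]
contact_force: [0.4, 1.1, -2.0]
grip_width: 39.8
```

```bash
cat >> h.py <<'E'
def st():
    s,M=tool();print(round(s["clock"],2),s["position"].round(1),'F tool',(M.T@s["contact_force"]).round(1),'T tool',(M.T@s["ft_torque"]).round(2),s["grip_width"])
E
python3 -c "from h import *;st()"
```

```text
3.87 [621.9  28.3  38.9] F tool [ 2.  -1.  -0.6] T tool [ 0.04  0.02 -0.01] 39.77051949490773
```

Emit:
arm_command([
  {"delta_pos": [0,-1,-1],"turn": 0,"fingers": 30},
  {"delta_pos": [0,-2,-2],"turn": 0,"fingers": 30},
  {"delta_pos": [0,-3,-3],"turn": 0,"fingers": 30},
  {"delta_pos": [0,-3,-3],"turn": 0,"fingers": 30},
])

```text
clock: 4.2
position: [624.2, 32.0, 39.1]
orientation: [-0.078, -0.703, -0.078, 0.703]
contact_force: [-0.1, -0.0, -2.3]
grip_width: 39.7
```

```bash
python3 -c "from h import *;st()"
```

```text
4.2 [624.2  32.   39.1] F tool [ 2.3 -0.   0.1] T tool [-0.   -0.13 -0.03] 39.71286381564814
```

Emit:
arm_command([
  {"delta_pos": [0,-1,-1],"turn": 0,"fingers": 30},
  {"delta_pos": [0,-2,-2],"turn": 0,"fingers": 30},
  {"delta_pos": [0,-3,-3],"turn": 0,"fingers": 30},
  {"delta_pos": [0,-3,-3],"turn": 0,"fingers": 30},
])

```text
clock: 4.53
position: [624.2, 32.6, 38.7]
orientation: [-0.078, -0.701, -0.076, 0.705]
contact_force: [-7.8, -7.5, 3.3]
grip_width: 39.9
```

```bash
python3 -c "from h import *;st();wshot('pics/w2.png')"
```

```text
4.53 [624.2  32.6  38.7] F tool [-3.2  5.6  9.2] T tool [ 0.16 -2.03  1.02] 39.87086290283302
```

Emit:
arm_command([
  {"delta_pos": [0,-2,-1],"turn": 0,"fingers": 30},
  {"delta_pos": [0,-3,-1],"turn": 0,"fingers": 30},
  {"delta_pos": [0,-3,-1],"turn": 0,"fingers": 30},
  {"delta_pos": [0,-3,-1],"turn": 0,"fingers": 30},
])

```text
clock: 4.92
position: [624.0, 33.8, 38.7]
orientation: [-0.078, -0.701, -0.075, 0.705]
contact_force: [-9.8, -11.0, 6.0]
grip_width: 39.7
```

```bash
python3 -c "from h import *;st()"
```

```text
4.92 [624.   33.8  38.7] F tool [-5.9  8.7 12. ] T tool [ 0.09 -2.7   1.91] 39.66401469698883
```

Emit:
arm_command([
  {"delta_pos": [0,2,2],"turn": 0,"fingers": 30},
  {"delta_pos": [0,3,3],"turn": 0,"fingers": 60},
  {"delta_pos": [0,3,3],"turn": 0,"fingers": 60},
  {"delta_pos": [0,3,3],"turn": 0,"fingers": 60},
  {"delta_pos": [0,3,3],"turn": 0,"fingers": 60},
  {"delta_pos": [-10,3,3],"turn": 0,"fingers": 60},
  {"delta_pos": [-40,3,3],"turn": 0,"fingers": 60},
  {"delta_pos": [-80,3,3],"turn": 0,"fingers": 60},
  {"delta_pos": [-110,3,3],"turn": 0,"fingers": 60},
  {"delta_pos": [-130,3,13],"turn": 0,"fingers": 60},
  {"delta_pos": [-130,3,13],"turn": 0,"fingers": 60},
  {"delta_pos": [-130,3,13],"turn": 0,"fingers": 60},
])

```text
clock: 5.92
position: [615.7, 33.0, 171.4]
orientation: [0.078, 0.704, 0.078, -0.702]
contact_force: [0.1, -0.2, -0.8]
grip_width: 60.1
```

Run:
```python
from h import *
st();wshot('pics/w3.png')
a=cv2.imread('pics/w3.png')[100:290,110:430];cv2.imwrite('pics/w3c.png',cv2.resize(a,None,fx=2.5,fy=2.5,interpolation=cv2.INTER_CUBIC))
```

```text
5.92 [615.7  33.  171.4] F tool [ 0.8  0.2 -0. ] T tool [ 0.03 -0.01  0.01] 60.075251766204985
```

View pics/w3c.png

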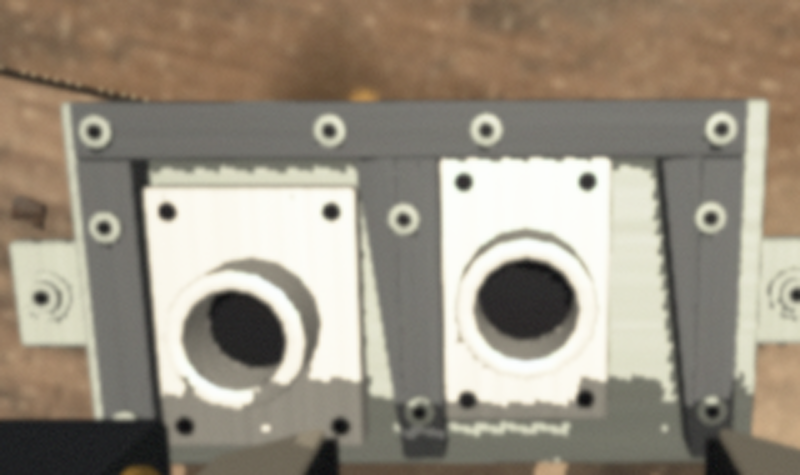

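The crop shows the housing square and flush. Its back edge touches the stop at crop row 160 and its left edge touches the middle bar at column 441. The wide housing is untouched. Next is the wedge.

Emit:
arm_command([
  {"delta_pos": [0,155,182],"turn": 0,"fingers": 60},
  {"delta_pos": [0,155,182],"turn": 0,"fingers": 60},
  {"delta_pos": [0,155,182],"turn": 0,"fingers": 60},
  {"delta_pos": [0,155,182],"turn": 0,"fingers": 60},
  {"delta_pos": [0,155,182],"turn": 0,"fingers": 60},
  {"delta_pos": [0,155,182],"turn": 0,"fingers": 60},
  {"delta_pos": [0,155,182],"turn": 0,"fingers": 60},
  {"delta_pos": [0,155,182],"turn": 0,"fingers": 60},
  {"delta_pos": [0,155,182],"turn": 0,"fingers": 60},
  {"delta_pos": [0,155,182],"turn": 0,"fingers": 60},
  {"delta_pos": [0,155,182],"turn": 0,"fingers": 60},
])

```text
clock: 6.88
position: [471.8, -156.8, 168.9]
orientation: [-0.078, -0.703, -0.079, 0.703]
contact_force: [-0.5, 0.3, 0.2]
grip_width: 60.3
```

Run:
```python
from h import *
st();wshot('pics/w4.png')
a=cv2.imread('pics/w4.png')[40:280,200:440];cv2.imwrite('pics/w4c.png',cv2.resize(a,None,fx=2.5,fy=2.5,interpolation=cv2.INTER_CUBIC))
d=np.load('pics/w3.png.npy',allow_pickle=True).item()
F=lambda P:[(110+x/2.5,100+y/2.5) for x,y in P]
w=wray(d,F([(441,160),(608,160),(525,305)]),[22,22,47]);print(w, np.arctan2(w[0,1]-w[1,1],w[0,0]-w[1,0])-np.pi/2)
w=wray(d,F([(741,157),(440,160),(63,103),(766,100)]),[26,26,26,10]);print(w)
```

```text
6.88 [ 471.8 -156.8  168.9] F tool [-0.2 -0.4  0.4] T tool [-0.03  0.02 -0.04] 60.285848613267255
[[654.40620266  64.78406516  22.        ]
 [664.96020025  17.51726234  22.        ]
 [622.87680911  32.85270861  47.        ]] 0.21968207727046263
[[674.24906688 -19.01463662  26.        ]
 [654.66300213  64.81932506  26.        ]
 [647.02614437 171.89218608  26.        ]
 [691.7757604  -25.32809955  10.        ]]
```

View pics/w4c.png

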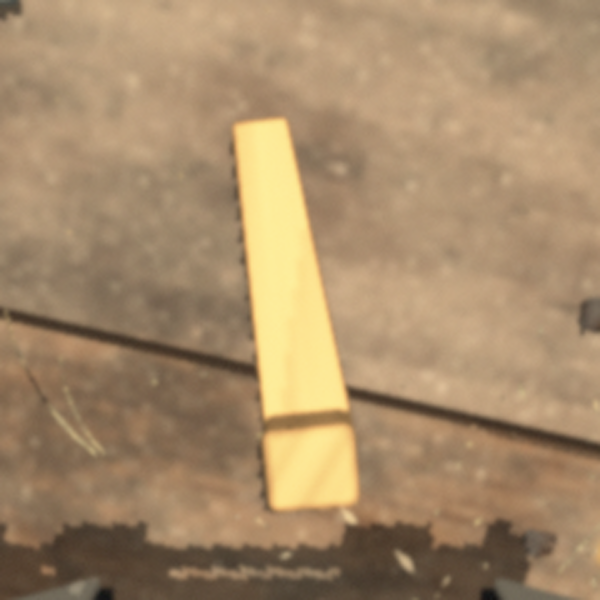

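The crop shows the wedge from above: the head's top corners are at (264,430), (350,422), (358,502) and (270,510), and the blade tip is at (233,125) and (288,119), pointing ahead.

Run:
```python
from h import *
d=np.load('pics/w4.png.npy',allow_pickle=True).item()
F=lambda P:[(200+x/2.5,40+y/2.5) for x,y in P]
w=wray(d,F([(264,430),(350,422),(358,502),(270,510),(233,125),(288,119)]),[42]*4+[15]*2)
loc=[(12,13),(12,-13),(-12,-13),(-12,13),(96,13.3),(96,-2.7)]
for n in (slice(0,6),slice(0,4)):
    t,y,e=fit2(loc[n],w[n]);print(t,y,e.round(1).tolist())
t,y,e=fit2(loc,w)
s,M=tool();D=np.r_[t,0]-s["position"];print('tool delta',M.T@D,'turn',-(y-0.2222), 'toolyaw',np.arctan2(-M[1,2],-M[0,2]))
```

```text
[ 474.97551824 -160.79282173] 0.31621018983366367 [[0.4, -1.1], [-0.3, 1.0], [0.9, 1.0], [1.2, -0.1], [-1.1, -0.6], [-1.1, -0.2]]
[ 475.51588157 -160.58806012] 0.31360435873698594 [[-0.2, -1.3], [-0.8, 0.9], [0.4, 0.8], [0.7, -0.4]]
tool delta [168.9407681    4.5628039   -2.30101149] turn -0.09401018983366366 toolyaw 0.22203642059017353
```

Emit:
arm_command([
  {"delta_pos": [40,4.5,-2.5],"turn": -0.094,"fingers": 60},
  {"delta_pos": [75,4.5,-2.5],"turn": -0.094,"fingers": 60},
  {"delta_pos": [100,4.5,-2.5],"turn": -0.094,"fingers": 60},
  {"delta_pos": [120,4.5,-2.5],"turn": -0.094,"fingers": 60},
  {"delta_pos": [135,4.5,-2.5],"turn": -0.094,"fingers": 60},
  {"delta_pos": [145,4.5,-2.5],"turn": -0.094,"fingers": 60},
  {"delta_pos": [153,4.5,-2.5],"turn": -0.094,"fingers": 60},
  {"delta_pos": [153,4.5,-2.5],"turn": -0.094,"fingers": 60},
  {"delta_pos": [153,4.5,-2.5],"turn": -0.094,"fingers": 15},
  {"delta_pos": [153,4.5,-2.5],"turn": -0.094,"fingers": 15},
  {"delta_pos": [153,4.5,-2.5],"turn": -0.094,"fingers": 15},
  {"delta_pos": [153,4.5,-2.5],"turn": -0.094,"fingers": 15},
  {"delta_pos": [153,4.5,-2.5],"turn": -0.094,"fingers": 15},
  {"delta_pos": [153,4.5,-2.5],"turn": -0.094,"fingers": 15},
  {"delta_pos": [153,4.5,-2.5],"turn": -0.094,"fingers": 15},
  {"delta_pos": [153,4.5,-2.5],"turn": -0.094,"fingers": 15},
  {"delta_pos": [153,4.5,-2.5],"turn": -0.094,"fingers": 15},
], force=40)

```text
clock: 8.35
position: [474.7, -162.1, 16.6]
orientation: [0.111, 0.699, 0.11, -0.698]
contact_force: [-1.8, -0.8, 7.2]
grip_width: 26.2
```

Run:
```python
from h import *
st();s,M=tool();print(np.arctan2(-M[1,2],-M[0,2]))
```

```text
8.35 [ 474.7 -162.1   16.6] F tool [-7.2  0.2  1.9] T tool [ 0.04 -0.22 -0.17] 26.152006933154542
0.31357612899762627
```

Emit:
arm_command([
  {"delta_pos": [-15,0,0],"turn": 0,"fingers": 15},
  {"delta_pos": [-30,0,0],"turn": 0,"fingers": 15},
  {"delta_pos": [-44,0,0],"turn": 0,"fingers": 15},
  {"delta_pos": [-44,-20,-7],"turn": 0.02,"fingers": 15},
  {"delta_pos": [-44,-45,-15],"turn": 0.04,"fingers": 15},
  {"delta_pos": [-44,-70,-24],"turn": 0.06,"fingers": 15},
  {"delta_pos": [-44,-95,-32],"turn": 0.08,"fingers": 15},
  {"delta_pos": [-44,-108,-37],"turn": 0.094,"fingers": 15},
  {"delta_pos": [-44,-113,-39],"turn": 0.094,"fingers": 15},
  {"delta_pos": [-44,-113,-39],"turn": 0.094,"fingers": 15},
  {"delta_pos": [-44,-113,-39],"turn": 0.094,"fingers": 15},
  {"delta_pos": [-44,-113,-39],"turn": 0.094,"fingers": 15},
])

```text
clock: 9.35
position: [476.6, -44.0, 60.1]
orientation: [-0.077, -0.703, -0.077, 0.703]
contact_force: [-0.1, 0.1, -1.1]
grip_width: 25.8
```

Run:
```python
from h import *
st();s,M=tool();print(M);wshot('pics/w5.png')
a=cv2.imread('pics/w5.png')[0:300,120:520];cv2.imwrite('pics/w5c.png',cv2.resize(a,None,fx=2,fy=2,interpolation=cv2.INTER_CUBIC))
```

```text
9.35 [476.6 -44.   60.1] F tool [ 1.1 -0.1  0.1] T tool [-0.02 -0.08  0.02] 25.81602075316206
[[-2.86755172e-04  2.16591472e-01 -9.76262287e-01]
 [-7.18000927e-04 -9.76262120e-01 -2.16591224e-01]
 [-9.99999701e-01  6.38848573e-04  4.35461090e-04]]
```

View pics/w5c.png

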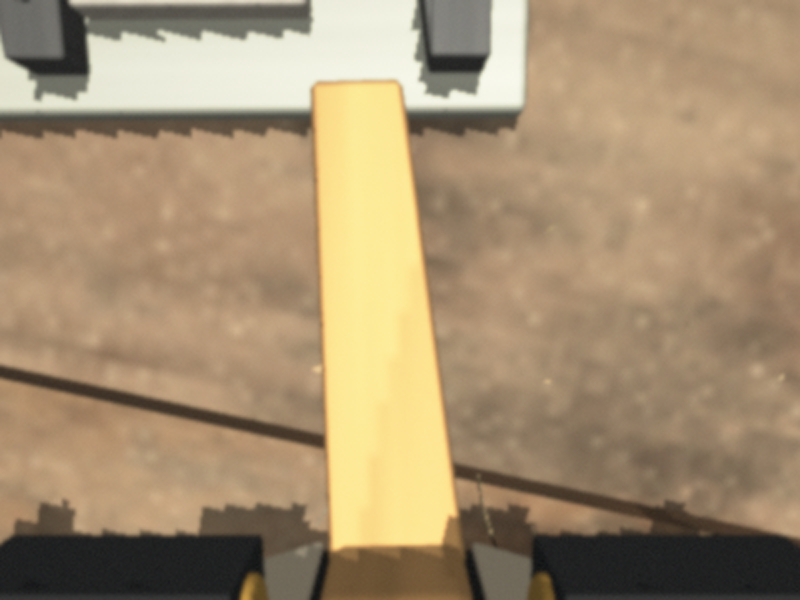

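The crop shows the wedge held straight, with its tip at (313,85)–(402,82). The housing's front edge ends at about (309,4), the right bar's front end spans (427–490,55), and the middle bar's right front corner is at about (64,54).

Run:
```python
from h import *
d=np.load('pics/w5.png.npy',allow_pickle=True).item();s,M=tool()
P=[(313,85),(402,82),(309,3),(427,53),(489,55),(64,56),(330,545)]
w=wray(d,[(120+x/2,y/2) for x,y in P],[58.5,58.5,22,26,26,26,58.5])
y=0.2195;c,n=np.cos(y),np.sin(y);Rf=np.array([[c,-n],[n,c]])
for nm,p in zip("tipL tipR hFR rbarL rbarR mbarR headL".split(),w):print(nm,(Rf.T@(p[:2]-[607.3,63.25])).round(1))
print('tcp',Rf.T@(s["position"][:2]-[607.3,63.25]),np.arctan2(-M[1,2],-M[0,2]))
```

```text
tipL [-55.5 -62.6]
tipR [-55.1 -77.9]
hFR [-32.4 -58.7]
rbarL [-42.9 -83.2]
rbarR [-43.3 -96. ]
mbarR [-43.4  -8.3]
headL [-138.7  -63.7]
tcp [-150.94045359  -76.31420547] 0.21784876403176684
```

Emit:
arm_command([
  {"delta_pos": [0,0,-8],"turn": 0,"fingers": 15},
  {"delta_pos": [5,0,-13],"turn": 0,"fingers": 15},
  {"delta_pos": [15,0,-13],"turn": 0,"fingers": 15},
  {"delta_pos": [24,0,-13],"turn": 0,"fingers": 15},
  {"delta_pos": [30,0,-13],"turn": 0,"fingers": 15},
  {"delta_pos": [33,0,-13],"turn": 0,"fingers": 15},
  {"delta_pos": [34,0,-13],"turn": 0,"fingers": 15},
  {"delta_pos": [34,0,-13],"turn": 0,"fingers": 15},
  {"delta_pos": [34,0,-13],"turn": 0,"fingers": 15},
])

```text
clock: 10.15
position: [489.3, -39.7, 26.1]
orientation: [-0.078, -0.703, -0.078, 0.703]
contact_force: [1.2, -0.5, -0.3]
grip_width: 26.0
```

```bash
python3 -c "from h import *;st()"
```

```text
10.15 [489.3 -39.7  26.1] F tool [ 0.3  0.8 -1.1] T tool [-0.01 -0.04  0.01] 26.037421601727598
```

Emit:
arm_command([
  {"delta_pos": [0.5,0,-4],"turn": 0,"fingers": 15},
  {"delta_pos": [1,0,-8],"turn": 0,"fingers": 15},
  {"delta_pos": [1,0,-13],"turn": 0,"fingers": 15},
  {"delta_pos": [1,0,-18],"turn": 0,"fingers": 15},
  {"delta_pos": [1,0,-23],"turn": 0,"fingers": 15},
  {"delta_pos": [1,0,-28],"turn": 0,"fingers": 15},
  {"delta_pos": [1,0,-33],"turn": 0,"fingers": 15},
  {"delta_pos": [1,0,-38],"turn": 0,"fingers": 15},
  {"delta_pos": [1,0,-42],"turn": 0,"fingers": 15},
  {"delta_pos": [1,0,-45],"turn": 0,"fingers": 15},
  {"delta_pos": [1,0,-45],"turn": 0,"fingers": 15},
])

```text
clock: 11.07
position: [534.5, -29.5, 25.9]
orientation: [0.078, 0.703, 0.078, -0.702]
contact_force: [-2.7, -0.7, 9.2]
grip_width: 25.6
```

```bash
python3 -c "from h import *;st()"
```

```text
11.07 [534.5 -29.5  25.9] F tool [-9.2  0.1  2.8] T tool [-0.02 -0.22 -0.21] 25.587702804395892
```

Emit:
arm_command([
  {"delta_pos": [-1,-0.5,-4],"turn": 0,"fingers": 15},
  {"delta_pos": [-1,-1,-8],"turn": 0,"fingers": 15},
  {"delta_pos": [-1,-1.5,-12],"turn": 0,"fingers": 15},
  {"delta_pos": [-1,-2.5,-16],"turn": 0,"fingers": 15},
  {"delta_pos": [-1,-3,-20],"turn": 0,"fingers": 15},
  {"delta_pos": [-1,-3.5,-23],"turn": 0,"fingers": 15},
  {"delta_pos": [-1,-4,-26],"turn": 0,"fingers": 15},
  {"delta_pos": [-1,-4,-26],"turn": 0,"fingers": 15},
])

```text
clock: 11.73
position: [558.9, -20.5, 26.4]
orientation: [0.078, 0.703, 0.077, -0.703]
contact_force: [0.1, -1.0, 4.4]
grip_width: 25.8
```

```bash
python3 -c "from h import *;st()"
```

```text
11.73 [558.9 -20.5  26.4] F tool [-4.4  1.   0.1] T tool [ 0.14 -0.07  0.29] 25.786154996874032
```

Nearly seated. I'll push on in small steps.

Emit:
arm_command([
  {"delta_pos": [0,0,-2],"turn": 0,"fingers": 15},
  {"delta_pos": [0,0,-4],"turn": 0,"fingers": 15},
  {"delta_pos": [0,0,-6],"turn": 0,"fingers": 15},
  {"delta_pos": [0,0,-8],"turn": 0,"fingers": 15},
  {"delta_pos": [0,0,-8],"turn": 0,"fingers": 15},
  {"delta_pos": [0,0,-8],"turn": 0,"fingers": 15},
])

```text
clock: 12.23
position: [559.8, -20.2, 26.4]
orientation: [-0.078, -0.699, -0.077, 0.707]
contact_force: [-23.3, -4.4, 32.5]
grip_width: 26.1
```

```bash
python3 -c "from h import *;st()"
```

```text
12.23 [559.8 -20.2  26.4] F tool [-32.3  -0.8  24. ] T tool [-0.27 -4.86 -0.19] 26.083211534412
```

Emit:
arm_command([
  {"delta_pos": [-2,0,-1],"turn": 0,"fingers": 15},
  {"delta_pos": [-4,0,-2],"turn": 0,"fingers": 15},
  {"delta_pos": [-4,0,-2],"turn": 0,"fingers": 15},
  {"delta_pos": [-4,0,-2],"turn": 0,"fingers": 15},
  {"delta_pos": [-4,0,-2],"turn": 0,"fingers": 15},
])

```text
clock: 12.65
position: [560.4, -20.0, 27.7]
orientation: [-0.078, -0.698, -0.077, 0.708]
contact_force: [-14.9, -3.3, 1.8]
grip_width: 25.8
```

```bash
python3 -c "
from h import *
st();wshot('pics/w6.png');c=shot('top','pics/top1.png')
a=cv2.imread('pics/w6.png')[0:300,120:520];cv2.imwrite('pics/w6c.png',cv2.resize(a,None,fx=2,fy=2,interpolation=cv2.INTER_CUBIC))
"
```

```text
12.65 [560.4 -20.   27.7] F tool [-1.6 -0.  15.3] T tool [-0.17 -3.79  0.37] 25.820075678281132
```

View pics/w6c.png

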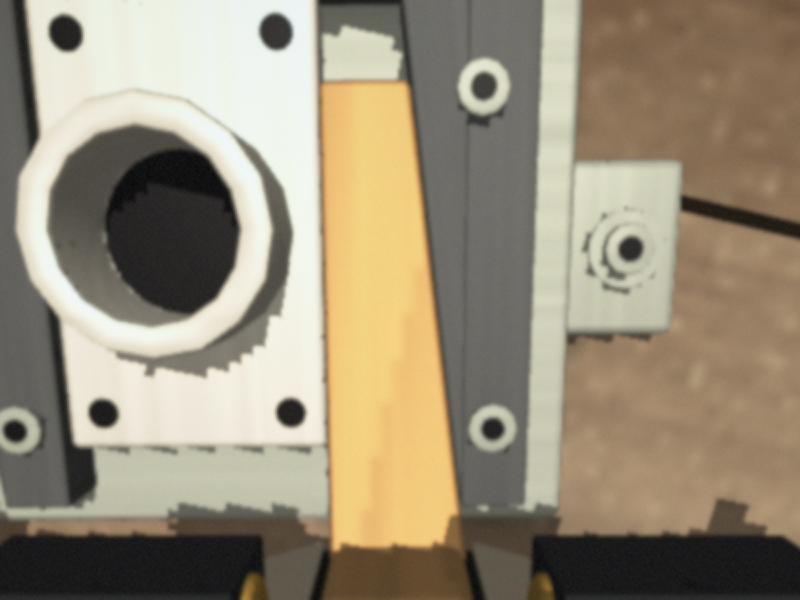

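The wedge is seated: its tip is at (322–410,82), with the housing on its left and the slanted bar on its right. I'll firm up the push, then do a final check.

Emit:
arm_command([
  {"delta_pos": [-0.5,0,-2],"turn": 0,"fingers": 15},
  {"delta_pos": [-1,0,-5],"turn": 0,"fingers": 15},
  {"delta_pos": [-1,0,-5],"turn": 0,"fingers": 15},
  {"delta_pos": [-1,0,-5],"turn": 0,"fingers": 15},
  {"delta_pos": [-1,0,-5],"turn": 0,"fingers": 15},
  {"delta_pos": [-1,0,-5],"turn": 0,"fingers": 15},
])

```text
clock: 13.25
position: [560.6, -20.0, 27.6]
orientation: [-0.078, -0.695, -0.077, 0.711]
contact_force: [-28.7, -6.7, 8.0]
grip_width: 26.0
```

```bash
python3 -c "
from h import *
st();c=shot('scene','pics/s1.png');st()
a=c['frame'][230:350,200:410];cv2.imwrite('pics/s1c.png',cv2.resize(a,None,fx=3.6,fy=3.6,interpolation=cv2.INTER_CUBIC))
"
```

```text
13.25 [560.6 -20.   27.6] F tool [-7.4  0.3 29.7] T tool [-0.24 -6.05  0.13] 26.02236561150413
13.3 [560.6 -20.   27.6] F tool [-6.1 -1.2 28.8] T tool [-0.28 -5.99  0.16] 26.18603253967831
```

View pics/s1c.png

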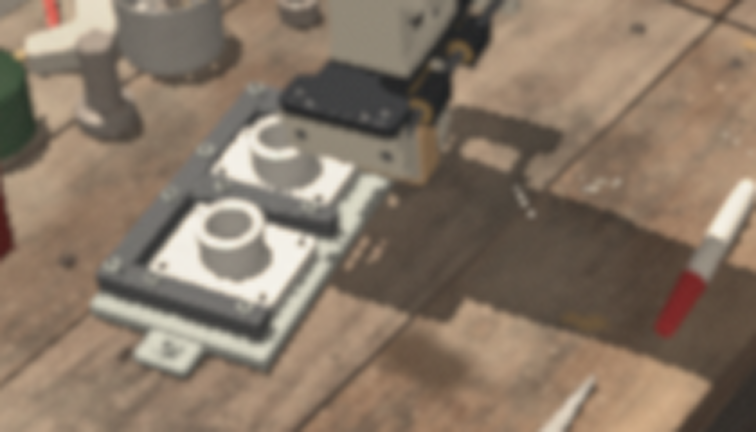

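The scene crop shows the narrow housing against the stop and the middle bar, and the wide one apparently unmoved. The push holds at about 29 N. Handing in.

```bash
python3 -c "
from h import *
env.finish_job();st()"
```

```text
the job is handed in; nothing more can be done
the job is handed in; nothing more can be done
```

The narrow housing sits in the right bay's corner with the wedge seated beside it, and I handed the job in at 13.3 s with the arm still pushing. I moved the housing by its hub until I felt both the back stop and the straight bar. Then I slid the wedge along the bed until it jammed between housing and slanted bar.

**Last checks:**
- **Wedge push:** it was steady at about 29 N towards the stop, with the wedge gripped at 26 mm opening. The wrist camera showed it between the housing and the slanted bar.
- **Wedge tip:** worked out from the arm's position, it is about 17 to 18 mm from the stop; the limit is 36 mm.
- **Wedge height:** the tool sat about 1 mm higher than expected for a wedge flat on the bed, and it was tilted slightly under the push. Both look well within the 4 mm limit.
- **Housing:** it looked square and flush against the bar and stop in a close view taken before the wedge went in. After wedging I had only a coarse view of it at the stop, which showed no gap.
- **Wide housing and bystanders:** in the pictures I looked at, the wide housing did not appear to have moved, and the arm stayed clear of the rest. I did not measure their positions.

**Not checked or in disagreement:** I could not measure the separate contact forces on the housing and bars. The camera and arm positions differed by 1 to 2 mm, within the stated calibration. The hand-in gave no verdict, and no readings were possible afterwards.

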